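# Put the socket set back in its tray

## Robot

A 6-joint arm with a two-finger parallel gripper is mounted at the origin on a cart in front of the work surface, level with it; the furniture and walls round the work are solid. World frame = base frame: x ahead of the robot, y to its left, z up, the work surface at z = 0. Lengths are in m, angles in rad, forces in N, time in s.
With the tool pointing down it reaches from about 0.35 to 0.775 m from the base axis. Payload 5.5 kg.
Tool frame: the origin (TCP) lies midway between the tips of the shut fingers; the grasp point (between the pads) lies 19 mm behind it (manip.hold_point_z is the z of the grasp point in the tool frame, in m); z points along the fingers, y is the line along which they close (so a half turn about z gives the same grasp; the last joint's range is limited). The gripper opens to 85 mm and grips with 20 to 120 N. Pads are 22 mm wide; open, the fingers measure 114 mm over their backs; the gripper's body (76 mm by 85 mm) begins 54 mm behind the grasp point. The pads swing forward as they close: fully open they stand 13 mm farther back than shut.
Start: joints at [-0.14, 0.313, 0.046, 1.304, 0, 1.431], TCP at [0.575, -0, 0.231] pointing down, gripper open.
Joint ranges: [-2.76, 2.76], [-0.86, 1.69], [-1.03, 1.26], [-2.2, 2.34], [-1.47, 1.5], [-3.14, 3.14]. Speed limits (rad/s): [2.57, 2.57, 3.14, 3.14, 3.14, 3.14].

## Interface

Orientations are given as a rotation vector (axis times angle).
In Python, from cell import manip, move_gripper, inverse_kinematics, vision, order gives the robot as it stands. Calls block until the motion is done:
- manip.move_to(position, orientation): joint-space move of the TCP to a pose.
- manip.movel(position, velocity=0.15, attitude=None, stop_force=None): straight line of the TCP; attitude=None keeps the orientation; velocity is the mean speed in m/s. With stop_force (N) it stops when the force on the tool has changed by that much, and returns True; else False.
- manip.movej(angles): joint-space move.
- move_gripper(opening, newtons=None): finger opening in m; newtons is the grip in N (None keeps the last); returns when the fingers have stopped.
- manip.wait(seconds).
- inverse_kinematics(position, orientation): joint angles nearest the present ones, or None.
- vision.camera(name): name is "scene" or "side" or "wrist"; returns a dict with "img" (400x640x3 uint8, red, green, blue), "fx", "fy", "cx", "cy" (pixels), "R" (3x3) and "t" (3): a world point X has camera coordinates R X + t. Camera axes: x right, y down, z forward; pixel columns grow to the right and rows downward; lengths in m; the calibration is good to about 2 mm. A picture is of the moment at which its call begins. There is no depth.
A pose or a line that the arm cannot do raises manip.Unreachable and nothing moves.
- order.close_job(): hands the job in; it is judged then, once.
Readings, each from a call of its own:
- manip.current_clock(): time.
- manip.current_joints(): joint angles.
- manip.current_joint_velocities(): joint speeds.
- manip.current_joint_torque(): joint torques, N m.
- manip.current_eef_pos(): TCP position.
- manip.current_ee_rot(): TCP orientation.
- manip.current_ft_force(): force on the tool from outside, world axes, zero at the start.
- manip.current_moment(): the same for the moment, N m.
- manip.current_grip_width(): finger opening in m.
- manip.current_gripper_force(): force on a finger pad.
Only numpy, scipy, OpenCV 4.12 (cv2) and the standard library are available. Lean on these libraries where they do the work, as an engineer would, in place of code of your own. Each camera call takes 0.05 s, during which the arm holds its last target. There are 200 camera calls.

## Task

Put the socket set back in its tray: stand the three short sockets upright, nut opening up, each right down in the well made for its diameter, and lay the extension bar down flat in its cradle, either way round. The long socket and the threaded stud with the two nuts are not part of this set: leave them where they are.

Things in the scene. Friction and masses are not known exactly. Their poses are not given: they have to be found in the camera images.
- socket_small: small socket-wrench socket, bright steel, plain round body 28 mm in diameter and 44 mm tall, standing upright on the bench with its many-pointed (12-point) nut opening of 19 mm up. Origin: centre of its underside; z along its axis, up.
- socket_medium: medium socket-wrench socket, bright steel, plain round body 43 mm in diameter and 50 mm tall, standing upright on the bench with its many-pointed (12-point) nut opening of 30 mm up. Origin: centre of its underside; z along its axis, up.
- socket_large: large socket-wrench socket, bright steel, plain round body 58 mm in diameter and 56 mm tall, standing upright on the bench with its many-pointed (12-point) nut opening of 41 mm up. Origin: centre of its underside; z along its axis, up.
- extension_bar: extension bar, bright steel, lying on its side, 128 mm long along its own y. Hexagon collars, 24 mm across flats: a long one from y = -64 to -30 mm, a short one from +36 to +52, then a 12.7 mm square stub to +64. Between them a bare round shank 15 mm thick, to be grasped there from above. Origin: on the axis at mid-length, 12 mm above what it lies on.
- long_socket: long (deep) wheel-nut socket of another set, to be left: same 43 mm diameter, steel and opening as the medium socket, but 100 mm tall. Origin: centre of its underside; z up.
- threaded_stud: threaded stud, to be left: a thin threaded steel rod 160 mm long along its own y, 14.6 mm thick, with a 24 mm hexagon nut 13 mm long near each end, lying on its side. Longer than the extension bar, the same hexagon at both ends, rod showing beyond both. Origin: on the axis at mid-length, 12 mm above the bench.
- well_small: square grey insert fixed in the dark socket tray, 86 x 86 mm, 26 mm high, with one round well 42 mm in diameter and 20 mm deep (its floor 6 mm above the underside), made for the 28 mm socket. Origin: centre of its underside, under the well, 2 mm above the bench; z up. The three inserts stand in a row along their y, 88 mm apart, in a shuffled order.
- well_medium: square grey insert fixed in the dark socket tray, 86 x 86 mm, 26 mm high, with one round well 57 mm in diameter and 20 mm deep (its floor 6 mm above the underside), made for the 43 mm socket. Origin: centre of its underside, under the well, 2 mm above the bench; z up. The three inserts stand in a row along their y, 88 mm apart, in a shuffled order.
- well_large: square grey insert fixed in the dark socket tray, 86 x 86 mm, 26 mm high, with one round well 72 mm in diameter and 20 mm deep (its floor 6 mm above the underside), made for the 58 mm socket. Origin: centre of its underside, under the well, 2 mm above the bench; z up. The three inserts stand in a row along their y, 88 mm apart, in a shuffled order.
- bar_cradle: grey cradle insert fixed in the tray, parallel to the row of wells, 82 mm nearer the robot: a trough along its own y, floor 6 mm above the underside, 150 mm long and 40 mm wide inside, walls 20 mm high; the side walls are left out over the middle 64 mm so that fingers can reach down. Origin: centre of its underside, 2 mm above the bench; z up.
There are look-alikes about, which are no part of the job. What is shaped like the socket_medium but pink or purple is not meant.

How it is judged:
At the end, for the whole second after the job is handed in: Each short socket upright (0.12 rad) on the floor of its own well, axis within 10 mm of the centre; the bar on the cradle floor, within 12 mm across, 15 mm along, 0.2 rad; all at rest; long socket and stud within 30 mm of their starts, long socket upright (0.2 rad) (horizontal distance between socket_small and well_small below 0.01 m and z of socket_small in the frame of well_small between 0.003 and 0.01 m and angle between each of socket_small, socket_medium, socket_large's own z axis and vertical below 0.12 rad and linear speed of each of socket_small, socket_medium, socket_large, extension_bar below 0.02 m/s and horizontal distance between socket_medium and well_medium below 0.01 m and z of socket_medium in the frame of well_medium between 0.003 and 0.01 m and horizontal distance between socket_large and well_large below 0.01 m and z of socket_large in the frame of well_large between 0.003 and 0.01 m and z of extension_bar in the frame of bar_cradle between 0.014 and 0.023 m and angle between the y axis of extension_bar and the y axis of bar_cradle, either way round below 0.2 rad and x of extension_bar in the frame of bar_cradle between -0.012 and 0.012 m and y of extension_bar in the frame of bar_cradle between -0.015 and 0.015 m and distance of each of long_socket, threaded_stud from where it was at the start of the episode below 0.03 m and angle between long_socket's own z axis and vertical below 0.2 rad); the robot touches nothing.
It fails at once if the long socket is pushed or carried off (distance of long_socket from where it was at the start of the episode above 0.03 m).
It fails at once if the threaded stud is pushed or carried off (distance of threaded_stud from where it was at the start of the episode above 0.03 m).
It fails at once if the long socket is knocked over (angle between long_socket's own z axis and vertical above 0.4 rad).
It also fails if it takes over 102 s, if anything falls off the work surface, if the arm or the gripper's body presses on something with over 40 N, if the wrist force passes 120 N, or if a joint passes its speed limit or range.

## Working session

There is one attempt and no reset: what is moved stays moved. The work goes in short steps, each a Python script; the robot and the scene stay as the last script left them, time stands still between calls to the robot, and variables do not carry over. Pictures are saved under pics/ and viewed, at most 14 in all, crops included, and the job is handed in when it is done.

```bash
ls; mkdir -p pics; python3 - <<'E'
from cell import manip, vision
import cv2,numpy as np
for n in ["scene","side","wrist"]:
    c=vision.camera(n); cv2.imwrite(f"pics/{n}0.png",c["img"][:,:,::-1]); print(n,c["fx"],c["cx"],c["cy"],(-c["R"].T@c["t"]).round(3),c["R"][2].round(2))
print(manip.current_ee_rot(),manip.current_clock(),manip.hold_point_z)
E
```

```text
pics
scene 518.2766777053283 314.78298072911775 203.15736141391474 [-0.066  0.97   0.793] [ 0.41 -0.73 -0.55]
side 364.4617769857716 316.7824943392766 202.92930748077097 [0.088 0.992 0.678] [ 0.33 -0.81 -0.49]
wrist 287.3220619511229 314.84671634534305 202.44685857969657 [0.574 0.07  0.372] [-0.   -0.28 -0.96]
[-2.22062267e+00 -2.22064125e+00  1.34201400e-03] 0.15 -0.0187
```

View pics/scene0.png

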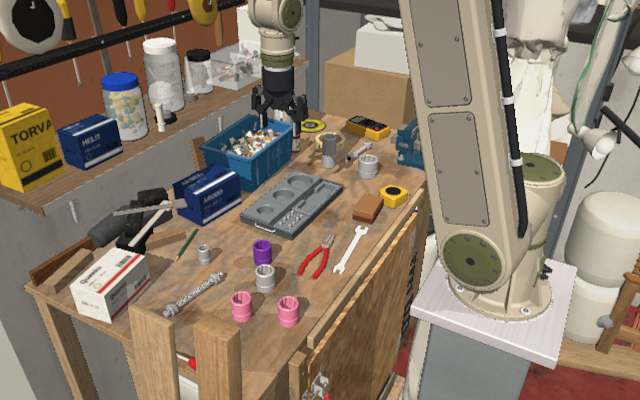

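View pics/wrist0.png

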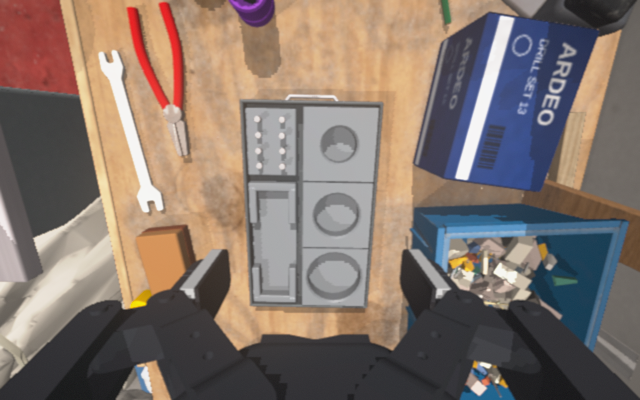

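View pics/side0.png

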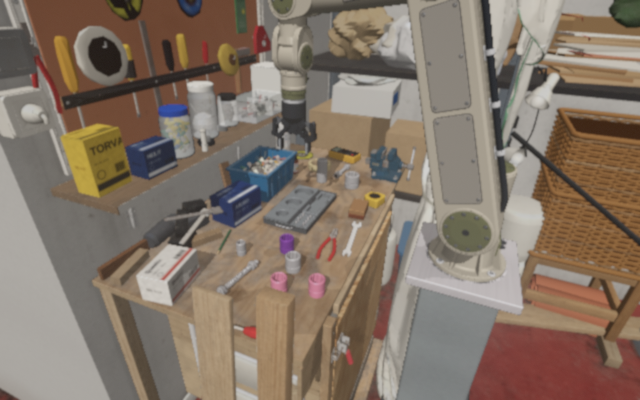

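The scene shows the tray in the middle (290,205). Bright steel objects are a small socket (205,253), a medium-like one (265,277), a large one (368,165), a tall one (330,150) and a bar near (357,150). A long threaded rod lies at (193,293). Three look-alikes are purple (262,250) and pink (241,305), (288,311). In the wrist view, from the top (+y), the wells run small (338,145), medium (336,214), large (333,275), and the cradle is at (274,243).

```bash
cat > h.py <<'E'
from cell import manip, move_gripper, inverse_kinematics, vision, order
import cv2,numpy as np
from scipy.spatial.transform import Rotation as Ro
R0=Ro.from_matrix([[0,1,0],[1,0,0],[0,0,-1]])
def down(yaw=0): return (Ro.from_euler('z',yaw)*R0).as_rotvec()
def ray(c,u,v):
    d=c["R"].T@np.array([(u-c["cx"])/c["fx"],(v-c["cy"])/c["fy"],1]); return -c["R"].T@c["t"],d/np.linalg.norm(d)
def onz(c,u,v,z):
    o,d=ray(c,u,v); return (o+d*(z-o[2])/d[2])
def proj(c,X):
    p=c["R"]@np.asarray(X,float)+c["t"]; return np.array([c["fx"]*p[0]/p[2]+c["cx"],c["fy"]*p[1]/p[2]+c["cy"]])
def tri(obs):
    A=np.zeros((3,3));b=np.zeros(3)
    for c,(u,v) in obs:
        o,d=ray(c,u,v);P=np.eye(3)-np.outer(d,d);A+=P;b+=P@o
    X=np.linalg.solve(A,b); return X,max(np.linalg.norm(proj(c,X)-p) for c,p in obs)
def shot(name,fn=None):
    c=vision.camera(name)
    if fn: cv2.imwrite(f"pics/{fn}.png",c["img"][:,:,::-1]); np.save(f"pics/{fn}.npy",c,allow_pickle=True)
    return c
def load(fn): return np.load(f"pics/{fn}.npy",allow_pickle=True).item()
E
python3 - <<'E'
from h import *
c=shot("scene","sc1"); shot("wrist","wc")
for n,p,z in [("small",(205,253),.03),("med",(265,277),.03),("large",(368,165),.03),("long",(330,150),.05),("bar",(357,150),.01),("stud",(193,293),.01),("purple",(262,250),.03),("pink1",(241,305),.03),("pink2",(288,311),.03)]:
    print(n,onz(c,*p,z).round(3))
# survey
for fn,p in [("wl",(0.52,0.20,.25)),("wl2",(0.62,0.17,.25)),("wr",(0.48,-0.36,.25)),("wr2",(0.58,-0.34,.25))]:
    try: manip.move_to(p,down(0)); shot("wrist",fn)
    except Exception as e: print(fn,repr(e))
print(manip.current_clock())
a=[cv2.imread(f"pics/{f}.png") for f in("wl","wr")]
cv2.imwrite("pics/both.png",cv2.resize(np.vstack(a),(480,600)))
E
```

```text
small [0.618 0.269 0.03 ]
med [0.449 0.269 0.03 ]
large [ 0.464 -0.306  0.03 ]
long [ 0.591 -0.301  0.05 ]
bar [ 0.55  -0.413  0.01 ]
stud [0.569 0.372 0.01 ]
purple [0.509 0.194 0.03 ]
pink1 [0.444 0.365 0.03 ]
pink2 [0.351 0.332 0.03 ]
4.2583
```

```bash
python3 - <<'E'
import cv2,numpy as np
for n,fs in (("L",("wl","wl2")),("Rr",("wr","wr2"))):
    a=[cv2.imread(f"pics/{f}.png")[0:300,60:620] for f in fs]
    cv2.imwrite(f"pics/{n}.png",np.vstack(a))
E
```

```text
(no output)
```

View pics/L.png

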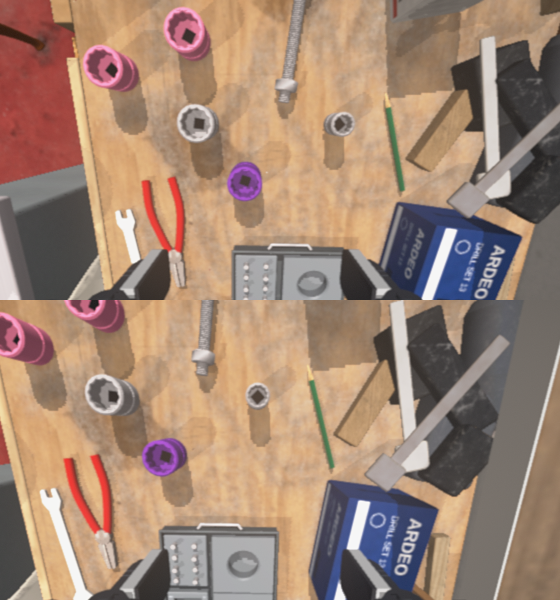

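View pics/Rr.png

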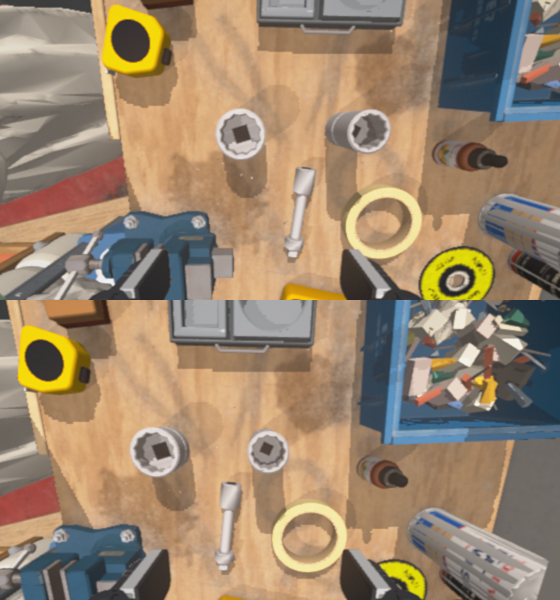

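Left views (full wl pixels): candidates for the medium socket are steel (256,122), pink (170,68) and (245,33), and purple (305,182). The steel short one fits. Small socket at (399,124); the threaded rod (350,40) is the stud. Right views (wr): steel sockets at (300,132) and (420,130). The latter shows a long side wall, so it is the long socket to leave, and (300,132) is the large one. The smooth-shanked bar lies at (358,213), long collar at the upper end. Next I'll rectify the views to vertical and fit circles.

```bash
cat >> h.py <<'E'
Rv=np.array([[0,-1,0],[-1,0,0],[0,0,-1.]])[[1,0,2]]*np.array([[-1],[-1],[1]])  # x right=+x, y down=-y, z down
def level(c,s=3,W=640,H=400,f=287.3):
    K=np.array([[c["fx"],0,c["cx"]],[0,c["fy"],c["cy"]],[0,0,1]])
    Kv=np.array([[f*s,0,W*s/2],[0,f*s,H*s/2],[0,0,1]])
    M=Kv@Rv@c["R"].T@np.linalg.inv(K)
    img=cv2.warpPerspective(c["img"],M,(W*s,H*s),flags=cv2.INTER_CUBIC)
    return dict(img=img,fx=f*s,fy=f*s,cx=W*s/2,cy=H*s/2,R=Rv,t=-Rv@(-c["R"].T@c["t"]),M=M)
def circ(v,X,r,win=.045,tol=.15,n=3,acc=.5):
    """circles of radius r (m) near the world point X in a levelled view"""
    u=proj(v,X); k=v["fx"]/(v["R"]@X+v["t"])[2]; w=int((r+win)*k); x0,y0=(u-w).astype(int); x0=max(x0,0);y0=max(y0,0)
    g=cv2.GaussianBlur(cv2.cvtColor(v["img"][y0:y0+2*w,x0:x0+2*w],cv2.COLOR_RGB2GRAY),(0,0),1.5)
    C=cv2.HoughCircles(g,cv2.HOUGH_GRADIENT_ALT,1,6,param1=150,param2=acc,minRadius=int(r*k*(1-tol)),maxRadius=int(r*k*(1+tol)))
    return [] if C is None else [(a+x0,b+y0,R,R/k) for a,b,R in C[0][:n]]
E
python3 - <<'E'
from h import *
print(Rv)
V={f:level(load(f)) for f in("wl","wl2","wr","wr2","wc")}
def go(n,px,fs,r,z,acc=.5):
    X=onz(load(fs[0]),*px,z)
    best=[]
    for f in fs:
        L=circ(V[f],X,r,acc=acc); print(n,f,X.round(3),[(round(a),round(b),round(d*1000,1),onz(V[f],a,b,z).round(4)[:2].tolist()) for a,b,_,d in L])
        if L: best.append((V[f],L[0][:2]))
    if len(best)>1: print("   tri",[q.round(4) if hasattr(q,'round') else q for q in tri(best)])
go("med",(256,122),("wl","wl2"),.0215,.05)
go("small",(399,124),("wl","wl2"),.014,.044)
go("large",(300,132),("wr","wr2"),.029,.056)
go("long",(431,130),("wr","wr2"),.0215,.1)
for n,p,r in(("ws",(338,145),.021),("wm",(336,214),.0285),("wL",(333,275),.036)): go(n,p,("wc","wl2","wl","wr2") if n=="ws" else ("wc","wc"),r,.028,.3)
E
```

```text
[[ 1. -0. -0.]
 [-0.  1. -0.]
 [ 0.  0. -1.]]
med wl [0.452 0.267 0.05 ] [(787, 594, np.float64(20.7), [0.4514, 0.2674])]
med wl2 [0.452 0.267 0.05 ] [(528, 671, np.float64(20.9), [0.4504, 0.266]), (566, 666, np.float64(20.8), [0.4654, 0.264]), (550, 667, np.float64(23.0), [0.4591, 0.2644])]
   tri [array([0.4514, 0.2666, 0.0515]), np.float64(2.0493)]
small wl [0.618 0.265 0.044] [(1214, 591, np.float64(13.6), [0.6225, 0.2661])]
small wl2 [0.618 0.265 0.044] [(965, 672, np.float64(13.6), [0.6231, 0.2669])]
   tri [array([0.623 , 0.2666, 0.0426]), np.float64(1.1437)]
large wr [ 0.463 -0.302  0.056] [(914, 559, np.float64(27.8), [0.4622, -0.3049]), (936, 578, np.float64(28.2), [0.4708, -0.2975])]
large wr2 [ 0.463 -0.302  0.056] [(657, 511, np.float64(28.1), [0.4629, -0.3031]), (683, 508, np.float64(30.0), [0.473, -0.3043]), (720, 399, np.float64(28.1), [0.4874, -0.3467])]
   tri [array([ 0.4619, -0.3042,  0.0527]), np.float64(2.0555)]
long wr [ 0.594 -0.298  0.1  ] [(1292, 569, np.float64(20.9), [0.5927, -0.2994]), (1243, 571, np.float64(19.9), [0.576, -0.2987])]
long wr2 [ 0.594 -0.2
[... 859 characters left out ...]
 (1038, 276, np.float64(29.9), [0.6057, -0.0593])]
wm wc [ 0.601 -0.044  0.028] [(1022, 319, np.float64(29.1), [0.5993, -0.0421]), (1023, 270, np.float64(29.6), [0.5997, -0.0617]), (1038, 276, np.float64(29.9), [0.6057, -0.0593])]
   tri [array([0.5808, 0.0417, 0.2852]), np.float64(0.0)]
wL wc [ 0.598 -0.13   0.028] [(1015, 97, np.float64(36.2), [0.5965, -0.1309]), (998, 275, np.float64(36.6), [0.5897, -0.0597]), (998, 115, np.float64(38.0), [0.5897, -0.1237])]
wL wc [ 0.598 -0.13   0.028] [(1015, 97, np.float64(36.2), [0.5965, -0.1309]), (998, 275, np.float64(36.6), [0.5897, -0.0597]), (998, 115, np.float64(38.0), [0.5897, -0.1237])]
   tri [array([0.5759, 0.0581, 0.3518]), np.float64(0.0)]
```

Rim heights come out at 51/43/53 mm for medium/small/large, and 99 mm for the long socket, so the identities hold. Now the tray from two more places, plus the bar.

```bash
python3 - <<'E'
from h import *
for fn,p in [("t1",(0.52,-0.14,.25)),("t2",(0.62,-0.14,.25))]:
    manip.move_to(p,down(0)); shot("wrist",fn)
print(manip.current_clock())
V={f:level(load(f)) for f in("wr","wr2","t1","t2","wc")}
for n,p,r in(("ws",(.602,.0435),.021),("wm",(.599,-.0425),.0285),("wL",(.5965,-.131),.036)):
    o=[]
    for f in ("wc","t1","t2"):
        L=circ(V[f],np.array([*p,.028]),r,win=.02,acc=.3,tol=.08)
        if L: o.append((V[f],L[0][:2])); print(n,f,[(round(d*1000,1),onz(V[f],a,b,.028).round(4)[:2].tolist()) for a,b,_,d in L[:2]])
    if len(o)>1: print("  tri",tri(o))
# bar
ends={}
for f in("wr","wr2"):
    v=V[f]; hsv=cv2.cvtColor(v["img"],cv2.COLOR_RGB2HSV)
    m=((hsv[:,:,1]<45)&(hsv[:,:,2]>95)).astype(np.uint8)*255
    m=cv2.morphologyEx(m,cv2.MORPH_OPEN,np.ones((5,5)))
    u=proj(v,onz(load("wr"),358,213,.012))
    cs,_=cv2.findContours(m,cv2.RETR_EXTERNAL,cv2.CHAIN_APPROX_NONE)
    c=min((c for c in cs if cv2.contourArea(c)>2000),key=lambda c:abs(cv2.pointPolygonTest(c,(float(u[0]),float(u[1])),True)) if cv2.pointPolygonTest(c,(float(u[0]),float(u[1])),True)<0 else -1)
    pts=c[:,0].astype(float); mu=pts.mean(0); d=np.linalg.svd(pts-mu,full_matrices=0)[2][0]
    if d[1]<0:d=-d
    s=(pts-mu)@d; nrm=np.array([-d[1],d[0]])
    e=[]
    for lo,hi in((np.quantile(s,.0),None),(np.max(s),None)):
        q=(pts-mu)@nrm; sel=abs(s-lo)<6; e.append(mu+d*lo+nrm*np.mean([q[sel].min(),q[sel].max()]))
    ends[f]=e; print(f,cv2.contourArea(c),[onz(v,*p,.012).round(4) for p in e])
    p=(u-200).astype(int); cv2.drawContours(v["img"],[c],-1,(0,255,0),1)
    cv2.imwrite(f"pics/bar_{f}.png",v["img"][max(p[1],0):p[1]+400,p[0]:p[0]+400,::-1][::-1])
for i in(0,1): print("bar end",tri([(V[f],ends[f][i]) for f in ends]))
a=V["t1"];p=proj(a,[.555,-.07,.028]).astype(int);print("crop origin",p-300)
b=a["img"][max(0,p[1]-300):p[1]+300,max(0,p[0]-300):p[0]+300,::-1];
B=np.hstack([cv2.imread("pics/bar_wr.png"),cv2.imread("pics/bar_wr2.png")]);print(B.shape,b.shape)
cv2.imwrite("pics/barz.png",B); cv2.imwrite("pics/trz.png",b)
E
```

```text
5.6917
ws wc [(np.float64(21.8), [0.6009, 0.0427])]
ws t1 [(np.float64(21.3), [0.6006, 0.0401])]
  tri (array([0.60169872, 0.04204872, 0.02189159]), np.float64(0.7793427917228049))
wm wc [(np.float64(28.9), [0.5989, -0.0441])]
wm t1 [(np.float64(27.5), [0.5964, -0.047])]
wm t2 [(np.float64(29.1), [0.5998, -0.046])]
  tri (array([ 0.59895484, -0.04619709,  0.02032773]), np.float64(2.2822300099662667))
wL wc [(np.float64(36.1), [0.5965, -0.1309]), (np.float64(34.9), [0.5985, -0.1233])]
wL t1 [(np.float64(36.7), [0.5977, -0.1333]), (np.float64(35.1), [0.5943, -0.1506])]
wL t2 [(np.float64(35.8), [0.5994, -0.1317]), (np.float64(35.2), [0.5809, -0.1502])]
  tri (array([ 0.59815013, -0.13329818,  0.02371989]), np.float64(3.325161460497935))
wr 12126.0 [array([ 0.5337, -0.4803,  0.012 ]), array([ 0.5483, -0.35  ,  0.012 ])]
wr2 12195.0 [array([ 0.5329, -0.4807,  0.012 ]), array([ 0.5482, -0.3493,  0.012 ])]
bar end (array([ 0.53328983, -0.47898932,  0.01484896]), np.float64(0.23062956477810023))
bar end (array([ 0.54825975, -0.34966455,  0.01187534]), np.float64(0.8165673064825291))
crop origin [743 301]
(400, 800, 3) (600, 600, 3)
```

View crops.

View pics/barz.png

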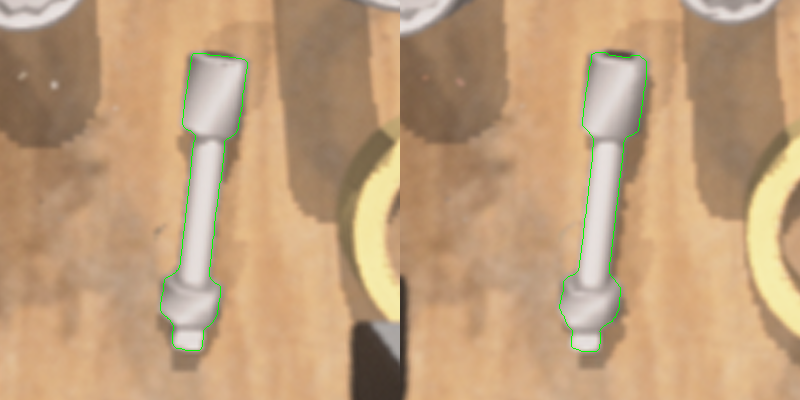

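View pics/trz.png

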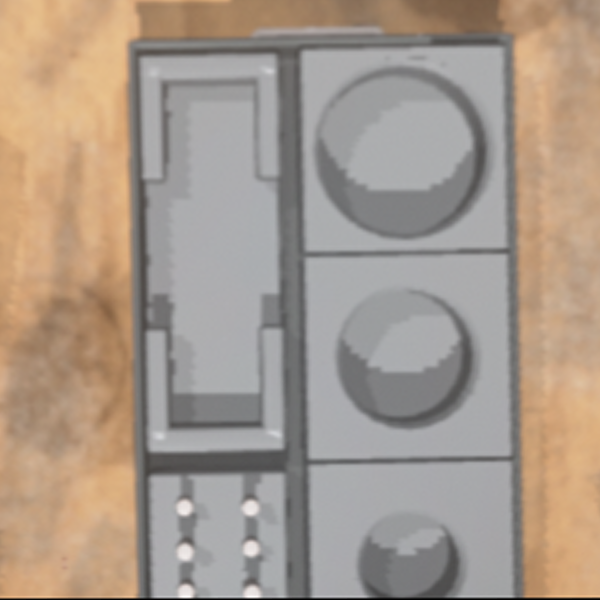

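The bar crop shows a smooth shank with a long collar at +y and a short collar plus stub at the other end. It is the extension bar, not the stud. The tray crop has the large well at (400,152), medium at (405,357) and small at (410,562). The cradle's outer corners are (140,57), (276,54), (284,448), (150,452). I'll pick the large socket first.

```bash
cat >> h.py <<'E'
YAW=-0.023
def pickplace(src,dst,op,rel,zg=.024,zp=.032,yaw=YAW,yawp=YAW,N=60):
    move_gripper(op); manip.move_to((*src,.17),down(yaw)); manip.movel((*src,zg+.03),.25)
    hit=manip.movel((*src,zg),.08,stop_force=15)
    move_gripper(0,N); w=manip.current_grip_width(); print("pick hit",hit,"width",round(w,4),manip.current_eef_pos().round(4))
    if w<.008: return False
    manip.movel((*src,.2),.25); f=manip.current_ft_force(); print("lift width",round(manip.current_grip_width(),4),"f",f.round(1))
    manip.move_to((*dst,.2),down(yawp)); manip.movel((*dst,zp+.03),.2)
    hit=manip.movel((*dst,zp-.003),.05,stop_force=10); print("place hit",hit,manip.current_eef_pos().round(4))
    move_gripper(rel); manip.movel((*dst,.2),.25); print("t",manip.current_clock()); return True
E
python3 - <<'E'
from h import *
v=level(load("t1"))
P=[onz(v,743+a,301+b,.028)[:2] for a,b in((140,57),(276,54),(284,448),(150,452))]
print(np.round(P,4),np.mean(P,0).round(4))
print("squares",[onz(v,743+a,301+b,.028)[:2].round(4) for a,b in((405.5,150),(409,356))])
print("ready",pickplace((.462,-.304),(.5975,-.132),.085,.075))
manip.move_to((.55,-.14,.25),down(0)); shot("wrist","p1")
v=level(load("p1")); 
L=circ(v,np.array([.5975,-.132,.064]),.029,acc=.3,win=.03); print([(round(d*1000,1),onz(v,a,b,.064).round(4)) for a,b,_,d in L])
E
```

```text
[[ 0.4873 -0.1731]
 [ 0.5448 -0.1743]
 [ 0.5482 -0.0077]
 [ 0.4915 -0.006 ]] [ 0.518  -0.0903]
squares [array([ 0.5996, -0.1337]), array([ 0.6011, -0.0466])]
pick hit False width 0.0562 [ 0.4629 -0.3047  0.0252]
lift width 0.0569 f [ 0.5  0.7 -5.9]
place hit True [ 0.5967 -0.1317  0.033 ]
t 12.675
ready True
[(np.float64(27.3), array([ 0.5981, -0.1219,  0.064 ])), (np.float64(28.3), array([ 0.5965, -0.131 ,  0.064 ])), (np.float64(29.8), array([ 0.5927, -0.1439,  0.064 ]))]
```

View pics/p1.png

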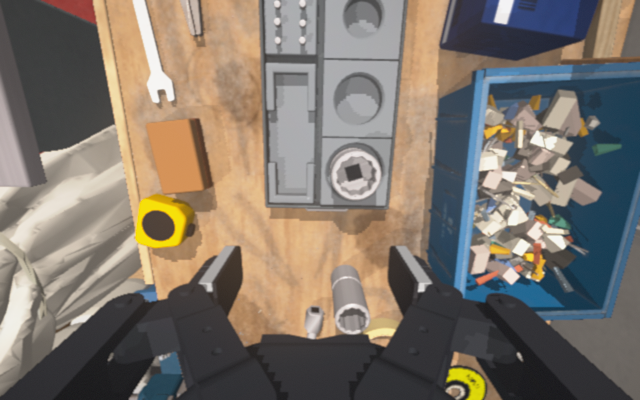

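The large socket sits upright in the large well at (355,170). Bar next.

```bash
python3 - <<'E'
from h import *
print(pickplace((.5415,-.4085),(.5177,-.0838),.042,.032,zg=.005,zp=.013,yaw=-.116))
manip.move_to((.52,-.14,.25),down(0)); shot("wrist","p2")
E
```

```text
pick hit False width 0.0123 [ 0.5419 -0.4089  0.0057]
lift width 0.0123 f [ 0.2  0.2 -3.5]
place hit True [ 0.5174 -0.0836  0.0136]
t 21.0917
True
```

View pics/p2.png

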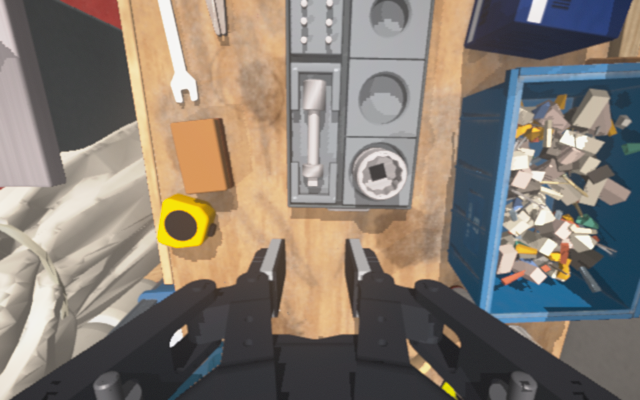

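The bar lies centred in the cradle (313,135). Medium and small next.

```bash
python3 - <<'E'
from h import *
if pickplace((.4512,.2667),(.5993,-.0448),.07,.06):
    print(pickplace((.6228,.2665),(.6017,.0425),.055,.045))
manip.move_to((.55,-.10,.25),down(0)); shot("wrist","p3"); shot("scene","s3")
v=level(load("p3"))
for n,p,r,h in(("m",(.599,-.045),.0215,.058),("s",(.602,.0425),.014,.052),("L",(.5975,-.132),.029,.064)):
    print(n,[(round(d*1000,1),onz(v,a,b,h).round(4)[:2].tolist()) for a,b,_,d in circ(v,np.array([*p,h]),r,win=.02,acc=.3)])
E
```

```text
pick hit False width 0.0415 [0.4519 0.2671 0.025 ]
lift width 0.0418 f [-0.3 -0.6 -2.9]
place hit True [ 0.5982 -0.0447  0.0327]
t 29.75
pick hit False width 0.0259 [0.6234 0.2667 0.0248]
lift width 0.026 f [-0.7 -0.3 -1.7]
place hit True [0.6021 0.0424 0.0323]
t 36.9917
True
m [(np.float64(20.9), [0.5973, -0.0449]), (np.float64(22.6), [0.5935, -0.0526])]
s [(np.float64(13.6), [0.5994, 0.0401]), (np.float64(13.8), [0.5915, 0.0354])]
L [(np.float64(30.4), [0.584, -0.1325]), (np.float64(28.4), [0.5965, -0.131]), (np.float64(27.7), [0.5828, -0.1412])]
```

View pics/p3.png

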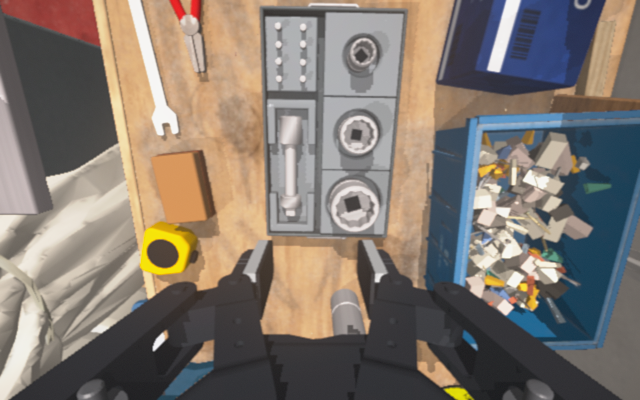

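View pics/s3.png

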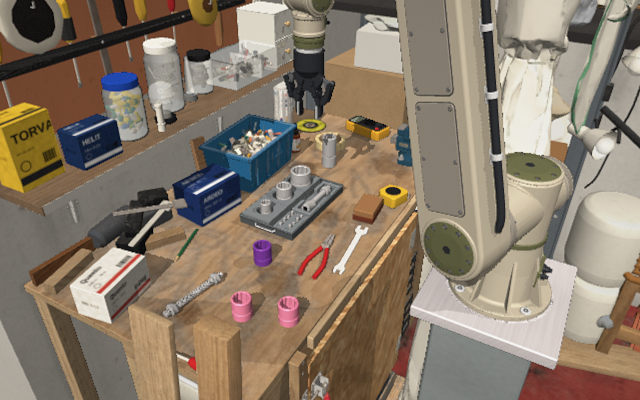

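All three sockets stand centred in their wells in the wrist view: small (362,55), medium (357,134), large (353,205). The bar is in the cradle. In the scene view the stud (193,293) and long socket (330,150) are where they started, and the arm is clear.

```bash
python3 -c "
from h import *
manip.wait(.5); print(order.close_job())"
```

```text
the job is handed in; nothing more can be done
None
```

I handed the job in with all three short sockets upright in their own wells and the extension bar flat in its cradle; the last pictures show the long socket and the stud unmoved. It took about 38 s of the 102 s, and I have not seen the judge's verdict.

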